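Seal a 96-well plate in the cam press and hold the pressure

ROBOT

A 6-joint arm with a two-finger parallel gripper is mounted at the origin on the work surface. World frame = base frame: x ahead of the robot, y to its left, z up, the work surface at z = 0. Lengths are in mm, angles in rad, forces in N, time in s.
With the tool pointing down it reaches from about 275 to 750 mm from the base axis. Payload 10.2 kg.
Tool frame: the origin (TCP) lies midway between the tips of the shut fingers; the grasp point (between the pads) lies 19 mm behind it; z points along the fingers, y is the line along which they close (so a half turn about z gives the same grasp; the last joint's range is limited). The gripper opens to 85 mm and grips with 20 to 120 N. Pads are 22 mm wide; open, the fingers measure 114 mm over their backs; the gripper's body (76 mm by 85 mm) begins 54 mm behind the grasp point. The pads swing forward as they close: fully open they stand 13 mm farther back than shut.
Start: joints at [-1.551, 0.313, 1.498, -0, 1.331, -0.223], TCP at [126.208, -509.61, 231.294] pointing down, gripper open.
Joint ranges: [-2.94, 2.94], [-0.97, 2.17], [0.19, 2.56], [-1.23, 4.37], [0.02, 3.11], [-2.88, 2.88]. Speed limits (rad/s): [2.39, 2.39, 3.01, 3.14, 3.14, 3.14].

INTERFACE

Orientations are given as a unit quaternion [w, x, y, z].
In Python, from rig import ctrl gives the robot as it stands.
- The arm moves only by the tool send_rows, never from a script. Its argument "targets" is a list of rows, each a list of 7 numbers: the closure, from -1 (fully open) to 1 (shut), so that 0 is half open, then the shift along the tool's x, y, z in m, then the turn, a rotation vector about the tool's x, y, z in rad. In form: [[claw, dx, dy, dz, ax, ay, az], ...]. A call has exactly 10 rows; each row shifts and turns the commanded pose from where the row before left it, along the tool's axes as they then stand; what a row does not reach is not made up. A row lasts 1/8 s, in which the tool goes at most 62.5 mm and 10.7 degrees, less where a joint would pass 70% of its speed; a pose out of reach is approached as far as the arm can. A call with a gripper value outside its range is refused whole. The fingers move at their own pace and stop on an object; "squeeze" is the grip in N (left out, the last holds). Time passes only in rows, so rows that do not move let the fingers close, or fill a call up. It gives the time, the measured TCP pose, the force, the opening and the grip force at its end, in the units of the state.
- ctrl.sense(): the state, without advancing time (a new reading comes with each control period).
- ctrl.capture(name): name is "scene" or "top" or "wrist"; returns a dict with "img" (480x640x3 uint8, red, green, blue), "camera_matrix" (3x3 intrinsics, pixels), "k1" (the pictures are not rectified: a ray, as slopes to the right and down, at radius r is drawn at 1 + k1 r^2 times it, then the intrinsics apply), "R" (3x3) and "t" (3): a world point X has camera coordinates R X + t. Camera axes: x right, y down, z forward; pixel columns grow to the right and rows downward; lengths in mm; the calibration is good to about 2 mm. A picture is of the moment at which its call begins. There is no depth.
- ctrl.finish_job(): hands the job in; it is judged then, once.
Trained networks look in a picture, given as the dict that the camera call returned (one of the last four; its "shot" number tells which), for a name from the list of things; names that differ only in an ending like _2 or _b are one class to them, and where a whole thing is asked for, a point or a joint stands for the part that bears it (a point fixed in the world has none). Each returns a list of dicts, best first, with "score" (0 to 1); they miss things now and then, are a little off and sometimes report something else, mostly with a low value. They report only what shows in the picture. A call takes as long as a camera call.
- ctrl.boxes_of(query, picture): "extent" ([left, top, width, height] in pixels, round what is visible of it).
- ctrl.landmark_of(query, picture): "point" ([column, row] in pixels: a listed point, or the origin of a listed thing).
The state is a dict: "time_s": time; "joints": joint angles; "dq": joint speeds; "tau": joint torques, N m; "eef_pos": TCP position; "ee_rot": TCP orientation; "force": force on the tool from outside, world axes, zero at the start; "wrist_torque": the same for the moment, N m; "grip_width": opening from 0.0 (shut) to 1.0 (fully open); "grip_force": force on a finger pad.
Only numpy, scipy, OpenCV 4.12 (cv2) and the standard library are available. Lean on these libraries where they do the work, as an engineer would, in place of code of your own. Each camera call takes 0.05 s, during which the arm holds its last target. There are 200 camera calls.

TASK

A 96-well plate with its sealing mat already lies in the open plate press. Swing the press's lid down until its rim sits closed on the rim of the base, and only then pull the cam lever on the side of the press forward and down from upright to level, where the cam lifts the bed highest - neither short of that point nor past it. Finish while holding the lever there, because it springs back if let go, and do not disturb the other labware on the bench.

Things in the scene. Friction and masses are not known exactly. Their poses are not given: they have to be found in the camera images.
- press: Plate press fixed to the bench: white base shell 160 mm deep (x), 190 mm wide (y), rim 105 mm above the bench, grey hinged lid, cam lever on its right side (-y). Origin: centre of its underside, on the bench; x points from its front to its rear (hinge side), y to the left of someone at its front, z up.
- lid (a joint): Lid angle, rad: 0 = closed, rim on rim; grows as the lid opens; starts between 0.85 and 1.3 (standing open, not past vertical). The friction hinge keeps the lid wherever it is left, so it must be swung all the way and pressed home; 1 to 6 N at its front edge moves it.
- lid_hinge (a point): Middle of the lid's hinge axis, at the rear edge of the rim. The axis is parallel to the press's y; it lies 80 mm behind the press's centre and 105 mm above the bench.
- lid_front (a point): Middle of the lid's front face, 160 mm from the hinge, 15 mm from the rim plane (closed: 120 mm above the bench, 80 mm in front of the press's centre). The lid is a shell 160 x 190 mm, 30 mm thick; closed, its flat outer face is 135 mm above the bench. A finger lip 80 mm wide, 10 mm thick stands out 18 mm in the middle of the front; a steel stud stands out 22 mm on either side.
- cam_lever (a joint): Lever angle, rad: 0 = rest, arm upright; grows as the grip is pulled to the press's front and down; 1.571 = arm level, pointing to the front, the cam's highest point (bed lifted 6 mm). Past that the bed drops again; the stop at 1.87 is not the highest point. A spring turns it back to 0 when let go: about 3 N at the grip moves it from rest, about 6 N holds it level.
- lever_shaft (a point): Point on the lever's turning axis (the cam shaft, parallel to the press's y), at the root of the lever's steel arm: 30 mm behind the press's centre, 124 mm to its right, 60 mm above the bench.
- lever_grip (a point): Centre of the lever's black cross grip, a round bar 22 mm thick, 85 mm long, parallel to the press's y, reaching outward from the arm's end. 120 mm from the shaft axis, 171 mm right of the press's centre; 180 mm above the bench at rest, 60 mm when level (then 90 mm in front of the press's centre). Only its arm, at its inner end, is near it. It can roll between fingers closed on it front and back.
- tip_box: White pipette tip box with red tip tray, 85 x 122 x 59 mm, loose on the bench, to be left alone. Origin at the centre of its underside.
- tube_rack: Rack of small clear tubes, 80 x 130 x 48 mm, loose on the bench, to be left alone. Origin at the centre of its underside.
- reservoir: Empty white reagent trough, 60 x 120 x 32 mm, loose on the bench, to be left alone. Origin at the centre of its underside.
- reagent: Capped reagent bottle, 56 mm in diameter, 105 mm high, standing loose on the bench, to be left alone. Origin at the centre of its underside.

How it is judged (in metres and radians):
On the way, in this order (a step that is already met when the one before it is completed fails the run):
1. the lid is closed, rim on rim, with the lever still at rest (value of joint lid below 0.015 rad and value of joint cam_lever below 0.3 rad), for 0.2 s.
2. the lever is level, at the cam's highest point, with the lid closed (value of joint cam_lever between 1.45 and 1.69 rad and value of joint lid below 0.015 rad), for 0.5 s.
At the end, for the whole second after the job is handed in: The lid is closed (within 0.015 rad), and the gripper's fingers hold the cam lever still (pressing on it with more than 1.5 N) within 0.12 rad of level (1.571 rad), the cam's highest point (all of step 2 and velocity of joint cam_lever between -0.05 and 0.05 rad/s and contact force between the fingers and cam_lever above 1.5 N); the arm keeps its last pose, push and grip.
It fails at once if other labware is moved more than 30 mm (distance of any of tip_box, tube_rack, reservoir, reagent from where it was at the start of the episode above 0.03 m).
It also fails if it takes over 54 s, if anything falls off the work surface, if the arm or the gripper's body presses on something with over 40 N, if the wrist force passes 120 N, or if a joint passes its speed limit or range.

## Working session

There is one attempt and no reset: what is moved stays moved. The work goes in short steps, Python scripts to look and compute and a tool call to move; the robot and the scene stay as the last step left them, time stands still between calls to the robot, and variables do not carry over. Pictures are saved under pics/ and viewed, at most 10 in all, crops included, and the job is handed in when it is done.

Besides the shell and the picture viewer there is one more tool, called after "Emit:" as name([rows], argument=value, ...), one row to a line, values as JSON. send_rows: Moves the arm, as the interface text tells. Its arguments: {"type":"object","properties":{"targets":{"type":"array"},"squeeze":{"type":"number"}},"required":["targets"]}

```bash
mkdir -p pics; cat > h.py <<'E'
import numpy as np, cv2, json
from rig import ctrl
from scipy.spatial.transform import Rotation as Ro
def ray(p,px):
    K=np.array(p["camera_matrix"]);R=np.array(p["R"]);t=np.array(p["t"]).ravel()
    d=np.array([(px[0]-K[0,2])/K[0,0],(px[1]-K[1,2])/K[1,1]]);u=d.copy()
    for _ in range(20): u=d/(1+p["k1"]*(u@u))
    v=R.T@np.r_[u,1]; return -R.T@t, v/np.linalg.norm(v)
def proj(p,X):
    K=np.array(p["camera_matrix"]);c=np.array(p["R"])@X+np.array(p["t"]).ravel()
    u=c[:2]/c[2];u=u*(1+p["k1"]*(u@u));return K[:2,:2]@u+K[:2,2]
def atz(p,px,z):
    o,v=ray(p,px);return o+v*(z-o[2])/v[2]
E
python3 - <<'E'
from h import *
s=ctrl.sense();print({k:np.round(v,3).tolist() for k,v in s.items()})
for n in ["scene","top"]:
    p=ctrl.capture(n);cv2.imwrite(f"pics/{n}0.png",p["img"][:,:,::-1])
    print(n,"cam",np.round(ray(p,(320,240))[0]),np.round(ray(p,(320,240))[1],2))
    for q,z in [("press",0),("lid_hinge",105),("lid_front",None),("lever_shaft",60),("lever_grip",180),("tip_box",0),("tube_rack",0),("reservoir",0),("reagent",0)]:
        for d in ctrl.landmark_of(q,p)[:1]:
            print(q,np.round(d["point"]),round(d["score"],2),np.round(atz(p,d["point"],z)) if z is not None else "")
E
```

```text
{'time_s': 0.0, 'joints': [-1.551, 0.313, 1.498, -0.0, 1.331, -0.223], 'dq': [0.0, -0.002, 0.001, 0.0, -0.001, -0.002], 'tau': [0.004, -41.227, -25.974, 0.0, 0.004, 0.0], 'eef_pos': [126.207, -509.337, 230.714], 'ee_rot': [-0.001, 0.993, 0.121, 0.0], 'force': [-0.196, 0.017, 0.236], 'wrist_torque': [0.042, -0.014, -0.025], 'grip_force': 0.0, 'grip_width': 1.006}
scene cam [1310. -185. 1074.] [-0.63  0.16 -0.76]
press [367. 275.] 0.62 [575. 117.   0.]
lid_hinge [388. 276.] 0.87 [663. 132. 105.]
lid_front [380. 215.] 0.66 
lever_shaft [329. 286.] 0.73 [621.   6.  60.]
lever_grip [306. 264.] 0.91 [634. -48. 180.]
tip_box [456. 209.] 0.87 [428. 428.   0.]
tube_rack [146. 278.] 0.89 [ 427. -419.    0.]
reservoir [500. 257.] 0.82 [616. 462.   0.]
reagent [145. 346.] 0.7 [ 623. -433.    0.]
top cam [ 385.    7. 1763.] [ 0.1  -0.01 -1.  ]
press [279. 236.] 0.76 [574. 117.   0.]
lid_hinge [271. 200.] 0.76 [664. 131. 105.]
lid_front [267. 209.] 0.58 
lever_shaft [319. 215.] 0.65 [626.  -6.  60.]
tip_box [178. 283.] 0.69 [440. 421.   0.]
tube_rack [460. 279.] 0.66 [ 432. -422.    0.]
reservoir [165. 224.] 0.91 [620. 461.   0.]
reagent [459. 214.] 0.69 [ 625. -428.    0.]
```

View pics/scene0.png

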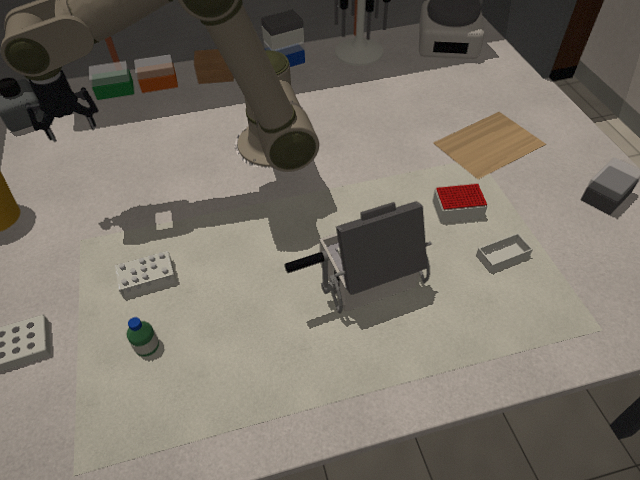

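View pics/top0.png

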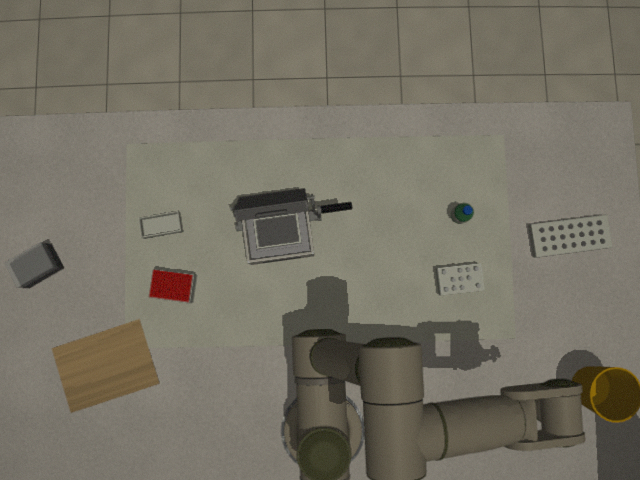

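```bash
python3 - <<'E'
from h import *
from scipy.optimize import least_squares
obs=[]
for n in ["scene","top"]:
  for _ in range(2):
    p=ctrl.capture(n)
    for q in ["press","lid_hinge","lid_front","lever_shaft","lever_grip"]:
        for d in ctrl.landmark_of(q,p)[:1]:
            if d["score"]>.5: obs.append((p,q,np.array(d["point"])))
def pts(v):
    x,y,a,l=v;r=160;c,s=np.cos(l),np.sin(l)
    P={"press":[0,0,0],"lid_hinge":[80,0,105],"lid_front":[80-160*c+15*s,0,105+160*s+15*c],"lever_shaft":[-0+30,-124,60],"lever_grip":[30,-171,180]}
    R=Ro.from_euler('z',a).as_matrix()
    return {k:R@np.array(w)+[x,y,0] for k,w in P.items()}
f=lambda v:np.concatenate([proj(p,pts(v)[q])-u for p,q,u in obs])
r=least_squares(f,[575,117,0.1,1.1],loss='soft_l1',x_scale=[10,10,.1,.1])
print(np.round(r.x,3));
for (p,q,u),e in zip(obs,r.fun.reshape(-1,2)):print(q,np.round(e,1))
for k,w in pts(r.x).items():print(k,np.round(w))
E
```

```text
[5.78458e+02 1.15453e+02 1.36000e-01 1.17200e+00]
press [-0.7  2.1]
lid_hinge [-1.8 -2.3]
lid_front [ 2.  -0.4]
lever_shaft [2.3 2.4]
lever_grip [ 0.4 -2.2]
press [0.4 3.9]
lid_hinge [-0.7 -2.1]
lid_front [-0.5 -3.1]
lever_shaft [-0.3  0.9]
lever_grip [-2.7  1.2]
lid_hinge [ 2.5 -0. ]
lid_front [ 1.6 -1.8]
lever_shaft [0.2 0.6]
lever_grip [-2.1  0.6]
press [-0.6  0.4]
lid_hinge [-0.9 -1.5]
lid_front [0.6 0.2]
lever_shaft [-3.  -3.4]
lever_grip [-2.9  1.1]
press [578. 115.   0.]
lid_hinge [658. 126. 105.]
lid_front [610. 120. 258.]
lever_shaft [625.  -3.  60.]
lever_grip [631. -50. 180.]
```

The scene picture shows the lid standing open, facing the robot, around (385,245), with the black lever grip at (305,262). In the top view the press is centred near (279,236). The other labware is well off to the sides. The fitted press pose is (578, 115) mm, yaw about 0.136, lid about 1.17 rad. I'll raise the tool, turn it square to the press and shut the fingers.

Emit:
send_rows([
  [1,0,0,-0.015,0,0,-0.183],
  [1,0,0,-0.015,0,0,-0.183],
  [1,0,0,-0.015,0,0,-0.183],
  [1,0,0,-0.015,0,0,-0.183],
  [1,0,0,-0.015,0,0,-0.183],
  [1,0,0,-0.015,0,0,-0.183],
  [1,0,0,-0.015,0,0,-0.183],
  [1,0,0,-0.015,0,0,-0.183],
  [1,0.04,0.045,0,0,0,0],
  [1,0.04,0.045,0,0,0,0],
], squeeze=40)

```text
time_s: 3.45
eef_pos: [205.1, -417.1, 351.2]
ee_rot: [0.0, 0.658, 0.753, 0.0]
force: [0.4, -0.7, 0.7]
grip_width: 0.002
grip_force: 0.0
```

Emit:
send_rows([
  [1,0.04,0.045,0,0,0,0],
  [1,0.04,0.045,0,0,0,0],
  [1,0.04,0.045,0,0,0,0],
  [1,0.04,0.045,0,0,0,0],
  [1,0.04,0.045,0,0,0,0],
  [1,0.04,0.045,0,0,0,0],
  [1,0.04,0.045,0,0,0,0],
  [1,0.04,0.045,0,0,0,0],
  [1,0.04,0.045,0,0,0,0],
  [1,0.0,0.0,0,0,0,0],
])

```text
time_s: 4.7
eef_pos: [558.2, -3.7, 350.1]
ee_rot: [-0.001, 0.656, 0.755, -0.0]
force: [-0.3, -0.5, -0.4]
grip_width: 0.0
grip_force: 0.0
```

```bash
python3 - <<'E'
from h import *
p=ctrl.capture("wrist");cv2.imwrite("pics/w1.png",p["img"][:,:,::-1])
print(np.round(ctrl.sense()["joints"],2))
for q,z in [("lid_hinge",105),("lever_shaft",60),("lever_grip",180),("lid_front",258)]:
    for d in ctrl.landmark_of(q,p)[:1]: print(q,np.round(d["point"]),round(d["score"],2),np.round(atz(p,d["point"],z)))
E
```

```text
[-0.22  0.34  1.16 -0.    1.65 -0.36]
lever_grip [381. 282.] 0.69 [626. -52. 180.]
lid_front [434.  64.] 0.83 [611. 119. 258.]
```

View pics/w1.png

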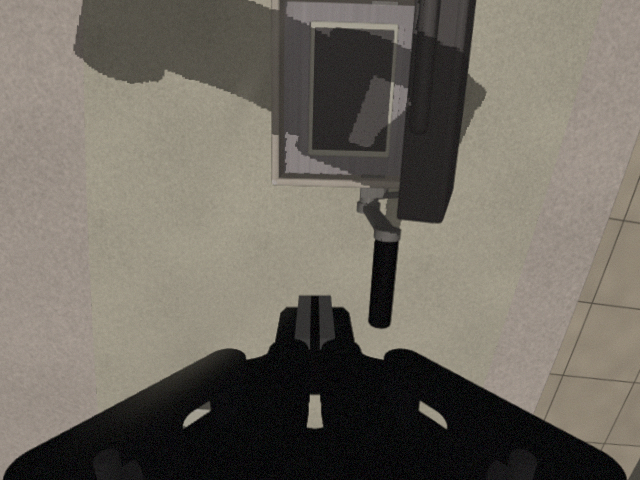

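The wrist view shows the base and lid square to the tool, the lid at (440,100) and the grip bar at (382,282). That agrees with the fit. Next I go over the lid and down behind it.

Emit:
send_rows([
  [1,0.038,0.049,0,0,0,0],
  [1,0.038,0.049,0,0,0,0],
  [1,0.039,0.049,0,0,0,0],
  [1,0,0,0,0,0,0],
  [1,0,0,0.028,0,0,0],
  [1,0,0,0.028,0,0,0],
  [1,0,0,0.028,0,0,0],
  [1,0,0,0.026,0,0,0],
  [1,0,0,0,0,0,0],
  [1,0,0,0,0,0,0],
])

```text
time_s: 6.2
eef_pos: [685.0, 123.5, 243.8]
ee_rot: [0.001, 0.658, 0.753, 0.001]
force: [0.3, -0.2, 0.2]
grip_width: -0.001
grip_force: 0.0
```

Emit:
send_rows([
  [1,0,-0.039,0,0,0,0],
  [1,0,-0.024,0.001,0,0,0],
  [1,0,-0.026,0.013,0,0,0],
  [1,0,-0.022,0.017,0,0,0],
  [1,0,-0.019,0.022,0,0,0],
  [1,0,-0.014,0.025,0,0,0],
  [1,0,-0.004,0.012,0,0,0],
  [1,0,-0.002,0.007,0,0,0],
  [1,0,0,0.006,0,0,0],
  [1,0,0,0.003,0,0,0],
])

```text
time_s: 7.45
eef_pos: [536.7, 104.0, 135.6]
ee_rot: [0.0, 0.657, 0.754, 0.0]
force: [-0.5, 0.1, 0.9]
grip_width: 0.004
grip_force: 0.4
```

Emit:
send_rows([
  [1,0,0,0.001,0,0,0],
  [1,0,0,0.001,0,0,0],
  [1,0,0,0.001,0,0,0],
  [1,0,0,0.001,0,0,0],
  [1,0,0,0.001,0,0,0],
  [1,0,0,0,0,0,0],
  [1,0,0,0,0,0,0],
  [1,0,0,0,0,0,0],
  [1,0,0,0,0,0,0],
  [1,0,0,0,0,0,0],
])

```text
time_s: 8.7
eef_pos: [536.8, 104.0, 134.8]
ee_rot: [0.001, 0.657, 0.754, 0.001]
force: [-14.2, -1.6, 34.5]
grip_width: 0.001
grip_force: 17.0
```

```bash
python3 - <<'E'
from h import *
p=ctrl.capture("wrist");cv2.imwrite("pics/w2.png",p["img"][:,:,::-1])
s=ctrl.sense();print(s["force"],s["time_s"])
E
```

```text
[-14.09949767  -1.21813521  33.03283249] 8.75
```

View pics/w2.png

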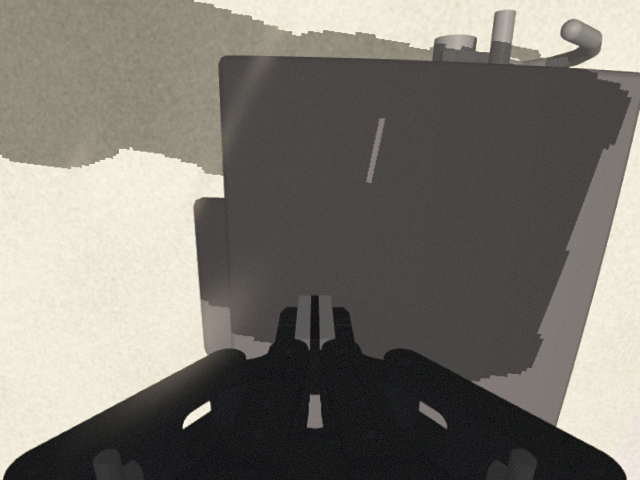

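The lid lies flat on the base and pressing met a stiff stop at z = 134.8 mm, so it is closed. I'll lift off and move above the lever grip.

Emit:
send_rows([
  [1,0,0,-0.02,0,0,0],
  [0.5,0,0,-0.04,0,0,0],
  [-0.3,0,0,-0.045,0,0,0],
  [-0.3,0,0,-0.04,0,0,0],
  [-0.3,-0.042,0.018,0,0,0,0],
  [-0.3,-0.042,0.018,0,0,0,0],
  [-0.3,-0.042,0.018,0,0,0,0],
  [-0.3,-0.042,0.016,0,0,0,0],
  [-0.3,0,0,0,0,0,0],
  [-0.3,0,0,0,0,0,0],
])

```text
time_s: 10.0
eef_pos: [628.3, -52.4, 275.6]
ee_rot: [-0.0, 0.657, 0.754, 0.0]
force: [0.0, 0.6, -0.3]
grip_width: 0.646
grip_force: 0.0
```

```bash
python3 - <<'E'
from h import *
p=ctrl.capture("wrist");cv2.imwrite("pics/w3.png",p["img"][:,:,::-1])
s=ctrl.sense();print(s["eef_pos"],s["time_s"],s["grip_width"])
for d in ctrl.landmark_of("lever_grip",p)[:1]: print(np.round(d["point"]),round(d["score"],2),np.round(atz(p,d["point"],180)))
p=ctrl.capture("scene")
for d in ctrl.landmark_of("lid_front",p)[:1]: print("lidfront",np.round(d["point"]),round(d["score"],2),np.round(atz(p,d["point"],120)))
E
```

```text
[628.18518827 -52.00070767 275.85692764] 10.05 0.6490061663177151
[310. 247.] 0.75 [625. -53. 180.]
lidfront [358. 224.] 0.83 [506. 111. 120.]
```

View pics/w3.png

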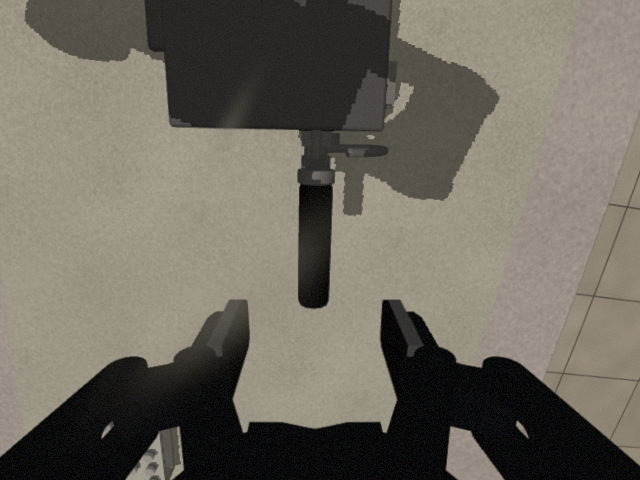

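The bar sits centred between the open fingers at column 313, so I can go straight down and close.

Emit:
send_rows([
  [-0.3,0,-0.001,0.03,0,0,0],
  [-0.3,0,-0.001,0.03,0,0,0],
  [-0.3,0,0,0.03,0,0,0],
  [-0.3,0,0,0.023,0,0,0],
  [-0.3,0,0,0,0,0,0],
  [1,0,0,0,0,0,0],
  [1,0,0,0,0,0,0],
  [1,0,0,0,0,0,0],
  [1,0,0,0,0,0,0],
  [1,0,0,0,0,0,0],
], squeeze=30)

```text
time_s: 11.45
eef_pos: [627.3, -53.1, 164.1]
ee_rot: [0.001, 0.657, 0.753, 0.001]
force: [2.2, 2.6, 6.4]
grip_width: 0.248
grip_force: 29.6
```

Emit:
send_rows([
  [1,0,-0.0094,0.0004,0,0,0],
  [1,0,-0.0094,0.0011,0,0,0],
  [1,0,-0.0092,0.0018,0,0,0],
  [1,0,-0.0091,0.0026,0,0,0],
  [1,0,-0.0088,0.0032,0,0,0],
  [1,0,-0.0086,0.004,0,0,0],
  [1,0,-0.0082,0.0046,0,0,0],
  [1,0,-0.0079,0.0052,0,0,0],
  [1,0,-0.0074,0.0058,0,0,0],
  [1,0,-0.0069,0.0064,0,0,0],
])

```text
time_s: 12.7
eef_pos: [544.3, -64.5, 129.3]
ee_rot: [0.003, 0.658, 0.753, 0.002]
force: [6.4, 5.0, 7.8]
grip_width: 0.247
grip_force: 30.4
```

Emit:
send_rows([
  [1,0,-0.0064,0.0059,0,0,0],
  [1,0,-0.0058,0.0064,0,0,0],
  [1,0,-0.0052,0.0069,0,0,0],
  [1,0,-0.0046,0.0074,0,0,0],
  [1,0,-0.004,0.0079,0,0,0],
  [1,0,-0.0032,0.0082,0,0,0],
  [1,0,-0.0026,0.0086,0,0,0],
  [1,0,-0.0018,0.0088,0,0,0],
  [1,0,-0.0011,0.0091,0,0,0],
  [1,0,-0.0004,0.0092,0,0,0],
])

```text
time_s: 13.95
eef_pos: [509.5, -69.5, 50.7]
ee_rot: [0.002, 0.658, 0.753, 0.002]
force: [3.1, 4.4, 10.7]
grip_width: 0.243
grip_force: 31.8
```

```bash
python3 - <<'E'
from h import *
s=ctrl.sense();print({k:np.round(s[k],2) for k in["eef_pos","force","time_s","grip_width","grip_force"]})
p=ctrl.capture("scene");cv2.imwrite("pics/s4.png",cv2.resize(p["img"][170:350,230:470,::-1],None,fx=3,fy=3))
for q,z in [("lever_grip",60),("lever_shaft",60),("lid_front",120)]:
    for d in ctrl.landmark_of(q,p)[:1]: print(q,np.round(d["point"]),round(d["score"],2),np.round(atz(p,d["point"],z)))
E
```

```text
{'eef_pos': array([509.5 , -69.55,  50.73]), 'force': array([ 3.13,  4.37, 10.69]), 'time_s': np.float64(13.95), 'grip_width': np.float64(0.24), 'grip_force': np.float64(31.81)}
lever_grip [146. 346.] 0.74 [ 662. -417.   60.]
lever_shaft [324. 285.] 0.97 [614.  -5.  60.]
lid_front [355. 224.] 0.91 [503. 106. 120.]
```

View pics/s4.png

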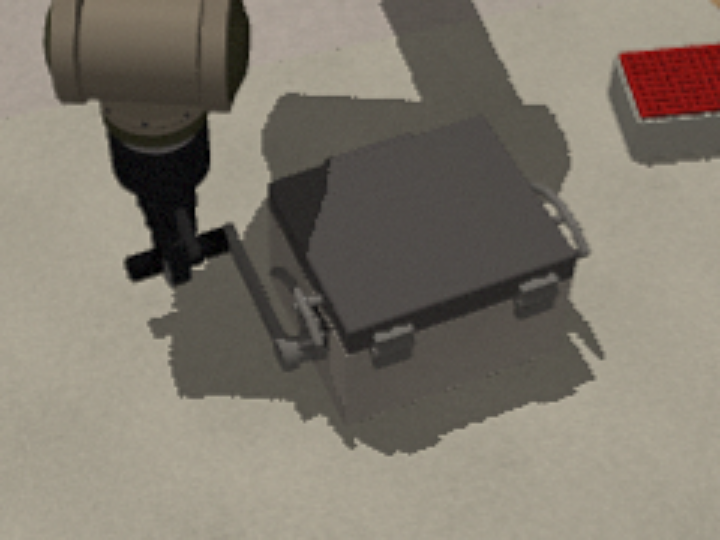

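The lid is closed and the fingers hold the bar, which lies near crop (178,252). The arm is still a little short of level: the TCP is at z = 50.7 mm and should be near 44. I'll go about 6 mm further down and settle.

Emit:
send_rows([
  [1,0,0,0.003,0,0,0],
  [1,0,0,0.003,0,0,0],
  [1,0,0,0,0,0,0],
  [1,0,0,0,0,0,0],
  [1,0,0,0,0,0,0],
  [1,0,0,0,0,0,0],
  [1,0,0,0,0,0,0],
  [1,0,0,0,0,0,0],
  [1,0,0,0,0,0,0],
  [1,0,0,0,0,0,0],
])

```text
time_s: 15.4
eef_pos: [509.2, -69.6, 44.6]
ee_rot: [0.002, 0.658, 0.753, 0.001]
force: [2.9, 3.2, 8.0]
grip_width: 0.244
grip_force: 31.9
```

```bash
python3 - <<'E'
from h import *
s=ctrl.sense();print({k:np.round(s[k],2) for k in["eef_pos","force","time_s","grip_width","grip_force"]})
p=ctrl.capture("scene");cv2.imwrite("pics/s5.png",cv2.resize(p["img"][225:305,260:360,::-1],None,fx=7,fy=7,interpolation=cv2.INTER_CUBIC))
R=Ro.from_euler('z',.136).as_matrix();o0=np.array([578.5,115.5,0])
for th in (1.3,1.571,1.8):
    f=lambda y,r=120:(proj(p,R@np.array([30-r*np.sin(th),y,60+r*np.cos(th)])+o0)-[260,225])*7
    print(th,"inner",np.round(f(-129)),"outer",np.round(f(-214)),"shaft",np.round(f(-124,0)))
E
```

```text
{'eef_pos': array([509.24, -69.57,  44.62]), 'force': array([2.9 , 3.23, 7.95]), 'time_s': np.float64(15.4), 'grip_width': np.float64(0.24), 'grip_force': np.float64(31.92)}
1.3 inner [312. 142.] outer [ 80. 221.] shaft [461. 443.]
1.571 inner [311. 192.] outer [ 85. 270.] shaft [461. 443.]
1.8 inner [318. 246.] outer [ 95. 323.] shaft [461. 443.]
```

View pics/s5.png

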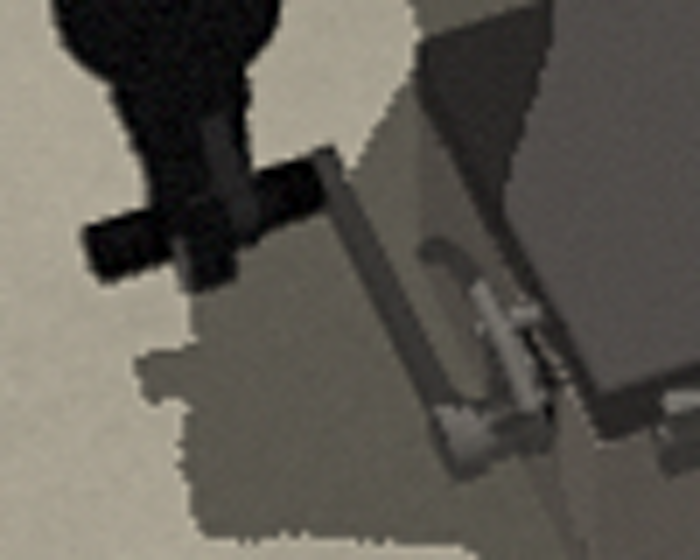

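The bar runs from (95,250) to (320,185) in the crop, against a predicted (85,270) to (311,192) for exactly level. The lever is therefore within about 0.05 rad, perhaps slightly short. I'll nudge it 2 mm down and hold.

Emit:
send_rows([
  [1,0,0,0.002,0,0,0],
  [1,0,0,0,0,0,0],
  [1,0,0,0,0,0,0],
  [1,0,0,0,0,0,0],
  [1,0,0,0,0,0,0],
  [1,0,0,0,0,0,0],
  [1,0,0,0,0,0,0],
  [1,0,0,0,0,0,0],
  [1,0,0,0,0,0,0],
  [1,0,0,0,0,0,0],
])

```text
time_s: 16.7
eef_pos: [509.2, -69.6, 42.6]
ee_rot: [0.002, 0.658, 0.753, 0.001]
force: [3.5, 4.1, 7.7]
grip_width: 0.246
grip_force: 32.1
```

```bash
python3 -c "
from rig import ctrl
s=ctrl.sense();print(s['eef_pos'],s['grip_force'],s['force'])
print(ctrl.finish_job())"
```

```text
[509.23326242 -69.56398787  42.64179185] 32.0663183927536 [3.49302316 4.14848076 7.65521529]
the job is handed in; nothing more can be done
None
```

The lid is closed and the lever is held within about 0.05 rad of level by the fingers at 32 N grip; the job was handed in at about 17 s, and no verdict came back.

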